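# Scrape the dried paint out of the mixing tray

## Task

Clear the three dried paint cakes out of the mixing tray: tip the tray up by its handle, fully or nearly to its stop, where its stiff hinge holds it, then take the scraper and, with its edge lightly pressed on the sloping tray floor, sweep all the cakes over the open lip into the white tub below. Touch the cakes only with the scraper, press gently enough that the tray stays tipped up, and finish by putting the scraper back in its grey rest and letting go. Leave the tub upright where it stands and do not disturb the jar, the bottle or the brush pot.

Things in the scene. Friction and masses are not known exactly. Their poses are not given: they have to be found in the camera images.
- stand: Fixed dark steel stand carrying the tray. Origin on the table straight below the lip, midway across. +x points horizontally from the tray's handle end to its lip (downhill), z up, y across. The tray hinges about the y axis 95 mm above the origin. Near the lip the stand's ears reach 61 mm to either side, up to 105 mm above the table.
- tray (a joint): Tip angle of the white tray about the hinge along its lip, rad: 0 level (start), grows as the handle end rises, stop at 0.52. Stiff hinge (2.6 N m friction): it stays where it is left; lifting at the handle takes about 15 N; pressing on the floor with more than about 14 N at 150 mm from the lip (more nearer to it) makes the tray sink.
- tray_lip (a point): Middle of the tray's open lip, on the floor's upper surface and on the hinge axis, 95 mm above the table. Axes turn with the tray: x along the floor to the lip (downhill), y across, z normal to the floor. The flat floor runs from x = -200 mm to 0 and is 92 mm wide inside; walls 3 mm thick and 18 mm high along both sides and the handle end; the lip end is open.
- tray_handle (a point): Middle of the tray's black handle: a round bar, 12 mm thick and 100 mm long, lying across the tray, 25 mm behind the end wall and 38 mm above the level of the floor (225 mm from the lip). Can be pinched from above; it turns in the fingers as the tray tips.
- scraper_grip (a point): Centre of the scraper's wooden grip (18 mm thick, 70 mm wide, 36 mm tall). x is the blade's thickness direction (pinch across it), y its width, z from the edge up to the grip. The grip's centre is 88 mm from the edge. It starts hanging upright in the rest. Mass about 120 g.
- scraper_edge (a point): Middle of the scraper's straight working edge. The steel blade is 64 mm wide along y, 3 mm thick along x, and reaches 70 mm out of the grip.
- rest: Fixed grey tool rest: base 90 x 90 x 4 mm, two upright plates 3 mm thick, 80 mm long along y, up to 76 mm above the table, with a 10 mm slot between them, open at its ends. The blade hangs in the slot, the grip lies on the plates: edge 6 mm, grip centre 94 mm above the table. Origin on the table below the slot's middle; x across the slot.
- tub: Loose white round plastic tub, 112 mm wide, 70 mm high, walls 3 mm, standing open on the table below the lip. Origin at the middle of its underside. Mass about 0.2 kg.
- cake_red_center (a point): Centre of the red dried paint cake: a flat block 18 x 14 x 7 mm, 15 g, stuck on the tray floor: it does not slide when the tray is tipped to its stop, only when pushed. z is up out of its flat top.
- cake_blue_center (a point): Centre of the blue dried paint cake: a flat block 18 x 14 x 7 mm, 15 g, stuck on the tray floor: it does not slide when the tray is tipped to its stop, only when pushed. z is up out of its flat top.
- cake_green_center (a point): Centre of the green dried paint cake: a flat block 18 x 14 x 7 mm, 15 g, stuck on the tray floor: it does not slide when the tray is tipped to its stop, only when pushed. z is up out of its flat top.
- jar: Bystander: loose amber glass jar with black lid, 64 mm wide, 75 mm high. Origin at the middle of its underside.
- bottle: Bystander: loose white paint bottle with yellow cap, 52 mm wide, 120 mm high. Origin at the middle of its underside.
- brushpot: Bystander: loose blue ceramic pot, 74 mm wide, 90 mm high, with brushes reaching up to about 200 mm. Origin at the middle of its underside.

How it is judged:
By the outcome, as a careful person would: the job done as asked, in the order asked, and still so for the second after the job is handed in, with the robot touching nothing.
It also fails if it takes over 69 s, if anything falls off the work surface, if the arm or the gripper's body presses on something with over 40 N, if the wrist force passes 120 N, or if a joint passes its speed limit or range.

## Robot

A 6-joint arm with a two-finger parallel gripper is mounted at the origin on the work surface. World frame = base frame: x ahead of the robot, y to its left, z up, the work surface at z = 0. Lengths are in m, angles in degrees, forces in N, time in s.
With the tool pointing down it reaches from about 0.375 to 0.9 m from the base axis. Payload 3.1 kg.
Tool frame: the origin (TCP) lies at the centre of the arm's flange, where the gripper is bolted on; the fingertips stand 182 mm ahead of it and the grasp point (between the pads) lies 164 mm ahead of it; x points along the fingers, z is the direction in which the jaws open and shut, and the axes are right-handed (so a half turn about x gives the same grasp; the last joint's range is limited). The gripper opens to 87 mm and grips with 3 to 60 N. Pads are 19 mm wide; open, the fingers measure 117 mm over their backs; the gripper's body (75 mm by 190 mm) begins 51 mm behind the grasp point.
Start: joints at [-81.79, 30.224, 82.088, -0, 67.689, -10.227], TCP at [0.198, -0.593, 0.405] pointing down, gripper open.
Joint ranges: [-176.69, 176.69], [-43.24, 126.21], [12.49, 139.97], [-82, 262], [0, 151.66], [-163.58, 163.58]. Speed limits (degrees/s): [159.86, 159.86, 180, 180, 180, 180].

## Interface

Orientations are given as a 3x3 rotation matrix whose columns are the frame's x, y, z axes.
In Python, from rig import bot gives the robot as it stands.
- The arm moves only by the shell command python3 -m crank 'ROWS' [OPENING]. ROWS is JSON, a list of rows, each an object with "offset": the shift along the tool's x, y, z in m, a list of three; "spin": the turn about the tool's x in rad. A call has 1 to 12 rows; each row shifts and turns the commanded pose from where the row before left it, along the tool's axes as they then stand; what a row does not reach is not made up. A row lasts 1/10 s, in which the tool goes at most 50 mm and 8.59 degrees, less where a joint would pass 70% of its speed; a pose out of reach is approached as far as the arm can. A call is refused whole if a number of a shift passes 0.05 or a number of a turn 0.15, either way. A call with a gripper value outside its range is refused whole. OPENING is the finger opening in m, from 0 to 0.087, set as the call begins (- or left out, the last holds). The fingers move at their own pace and stop on an object; the grip force is fixed at half the most. Time passes only in rows, so rows that do not move let the fingers close. It gives the time, the measured TCP pose, the force and the opening at its end, in the units of the state.
- bot.read_state(): the state, without advancing time (a new reading comes with each control period).
- bot.capture(name): name is "scene" or "top" or "wrist"; returns a dict with "pixels" (480x640x3 uint8, blue, green, red), "depth" (480x640 float32, m along the optical axis (not along the pixel's ray), 0 where there is no reading), "K" (3x3 intrinsics, pixels), "k1" (the pictures are not rectified: a ray, as slopes to the right and down, at radius r is drawn at 1 + k1 r^2 times it, then the intrinsics apply), "world_to_cam" (4x4, takes a point from world to camera coordinates). Camera axes: x right, y up, looking along -z (the intrinsics and any distortion apply to the point x, -y, -z); pixel columns grow to the right and rows downward; lengths in m; the calibration is good to about 2 mm. A picture is of the moment at which its call begins.
- bot.hand_in(): hands the job in, once; it reports no verdict.
Trained networks look in a picture, given as the dict that the camera call returned (one of the last four; its "shot" number tells which), for a name from the list of things; names that differ only in an ending like _2 or _b are one class to them, and where a whole thing is asked for, a point or a joint stands for the part that bears it (a point fixed in the world has none). Each returns a list of dicts, best first, with "p" (0 to 1); they miss things now and then, are a little off and sometimes report something else, mostly with a low value. They report only what shows in the picture. A call takes as long as a camera call.
- bot.regions_of(label, picture): "region" (480x640 bool, what is visible of it) and "extent" ([centre column, centre row, width, height] in pixels, round what is visible of it).
The state is a dict: "time_s": time; "joint_positions": joint angles; "qvel": joint speeds; "tau": joint torques, N m; "position": TCP position; "tcp_rot": TCP orientation; "force": force on the tool from outside, world axes, zero at the start; "moment": the same for the moment, N m; "opening": opening from 0.0 (shut) to 1.0 (fully open).
Only numpy, scipy, OpenCV 4.12 (cv2) and the standard library are available. Lean on these libraries where they do the work, as an engineer would, in place of code of your own. Each camera call takes 0.05 s, during which the arm holds its last target.

## Working session

There is one attempt and no reset: what is moved stays moved. The work goes in short steps, Python scripts to look and compute and a shell command to move; the robot and the scene stay as the last step left them, time stands still between calls to the robot, and variables do not carry over. Pictures are saved under pics/ and viewed, and the job is handed in when it is done.

```bash
ls; mkdir -p pics
cat > h.py <<'E'
import numpy as np, cv2
from rig import bot
def ray2px(c,P):
    P=np.atleast_2d(P); q=(c["world_to_cam"]@np.c_[P,np.ones(len(P))].T).T[:,:3]
    x=q[:,0]/-q[:,2]; y=-q[:,1]/-q[:,2]; r2=x*x+y*y; f=1+c["k1"]*r2
    K=c["K"]; return np.c_[K[0,0]*x*f+K[0,2],K[1,1]*y*f+K[1,2]]
def cloud(c):
    K=np.array(c["K"]); k1=c["k1"]
    v,u=np.mgrid[0:480,0:640]
    xd=(u-K[0,2])/K[0,0]; yd=(v-K[1,2])/K[1,1]; x,y=xd.copy(),yd.copy()
    for _ in range(15):
        f=1+k1*(x*x+y*y); x=xd/f; y=yd/f
    d=c["depth"]; P=np.stack([x*d,-y*d,-d,np.ones_like(d)],-1)
    W=P@np.linalg.inv(c["world_to_cam"]).T
    W=W[...,:3]; W[d<=0]=np.nan; return W
def save(c,n): cv2.imwrite("pics/"+n+".png",c["pixels"])
E
python3 - <<'E'
from h import *
s=bot.read_state(); print(s["time_s"],s["position"],s["tcp_rot"],s["opening"],s["force"])
for n in ["scene","top","wrist"]:
    c=bot.capture(n); save(c,n+"0"); print(n,c["K"][0][0],c["k1"],np.linalg.inv(c["world_to_cam"]).round(3).tolist())
    W=cloud(c); 
    for l in ["tray","tray_handle","stand","scraper_grip","rest","tub","cake_red_center","cake_blue_center","cake_green_center","jar","bottle","brushpot"]:
        for r in bot.regions_of(l,c)[:2]:
            if r["p"]<.3: continue
            p=W[r["region"]]; p=p[~np.isnan(p[:,0])]
            print(l,round(r["p"],2),np.round(r["extent"]).tolist(), np.median(p,0).round(3),np.percentile(p,3,0).round(3),np.percentile(p,97,0).round(3)) if len(p) else print(l,r["p"],r["extent"])
E
```

```text
pics
0.0 [ 0.19763736 -0.59256474  0.40377124] [[-2.87513443e-04  9.48679683e-01  3.16238481e-01]
 [ 2.11801116e-03  3.16238363e-01 -9.48677401e-01]
 [-9.99997716e-01  3.97039127e-04 -2.10023694e-03]] 0.9984095599084376 [ 0.62769729 -0.6519912   0.62965147]
scene 538.2437507606277 -0.03641507301112568 [[0.134, -0.731, 0.67, 1.31], [0.991, 0.093, -0.098, -0.07], [0.009, 0.677, 0.736, 0.869], [0.0, 0.0, 0.0, 1.0]]
tray 0.73 [305.0, 209.0, 126.0, 77.0] [0.537 0.01  0.097] [ 0.48  -0.096  0.092] [0.604 0.124 0.137]
tray_handle 0.62 [305.0, 216.0, 126.0, 75.0] [0.536 0.011 0.097] [ 0.478 -0.097  0.043] [0.604 0.124 0.137]
stand 0.86 [300.0, 230.0, 132.0, 107.0] [0.558 0.011 0.095] [ 0.484 -0.097  0.008] [0.617 0.114 0.127]
stand 0.71 [235.0, 252.0, 54.0, 57.0] [ 0.543 -0.135  0.035] [ 0.513 -0.175  0.003] [ 0.618 -0.095  0.071]
scraper_grip 0.86 [143.0, 214.0, 18.0, 37.0] [ 0.496 -0.308  0.109] [ 0.454 -0.321  0.081] [ 0.518 -0.301  0.115]
rest 0.91 [156.0, 238.0, 46.0, 49.0] [ 0.502 -0.304  0.007] [ 0.449 -0.354  0.002] [ 0.529 -0.269  0.072]
rest 0.54 [304.0, 215.0, 123.0, 73.0] [0.538 
[... 1896 characters left out ...]
.006  0.107]
cake_green_center 0.45 [497.0, 303.0, 20.0, 36.0] [ 0.485 -0.306  0.112] [ 0.453 -0.319  0.082] [ 0.516 -0.3    0.116]
jar 0.82 [310.0, 154.0, 30.0, 36.0] [0.785 0.061 0.075] [0.762 0.033 0.012] [0.815 0.087 0.079]
bottle 0.63 [455.0, 176.0, 39.0, 28.0] [ 0.742 -0.236  0.082] [ 0.724 -0.266  0.012] [ 0.769 -0.221  0.122]
brushpot 0.76 [140.0, 293.0, 66.0, 35.0] [0.497 0.407 0.061] [0.465 0.363 0.002] [0.529 0.436 0.183]
brushpot 0.32 [332.0, 274.0, 122.0, 68.0] [0.544 0.01  0.096] [ 0.486 -0.092  0.093] [0.596 0.119 0.139]
wrist 418.3129447644737 -0.0645813833213362 [[0.316, 0.904, 0.288, 0.278], [-0.949, 0.301, 0.096, -0.567], [-0.0, -0.303, 0.953, 0.385], [0.0, 0.0, 0.0, 1.0]]
```

Run:
```python
import cv2
a=cv2.imread("pics/top0.png"); b=a[200:340,240:540]; cv2.imwrite("pics/topc.png",cv2.resize(b,None,fx=2.6,fy=2.6,interpolation=2))
a=cv2.imread("pics/scene0.png"); b=a[150:300,110:390]; cv2.imwrite("pics/scenec.png",cv2.resize(b,None,fx=2.8,fy=2.8,interpolation=2))
```

```text
(no output)
```

View pics/top0.png

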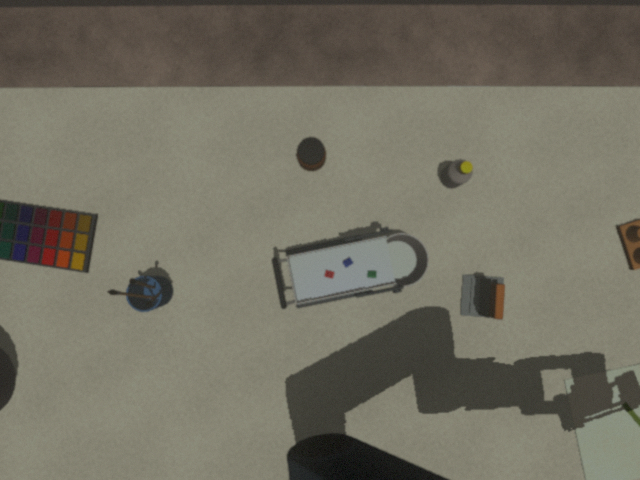

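```bash
sleep 0
```

```text
(no output)
```

View pics/topc.png

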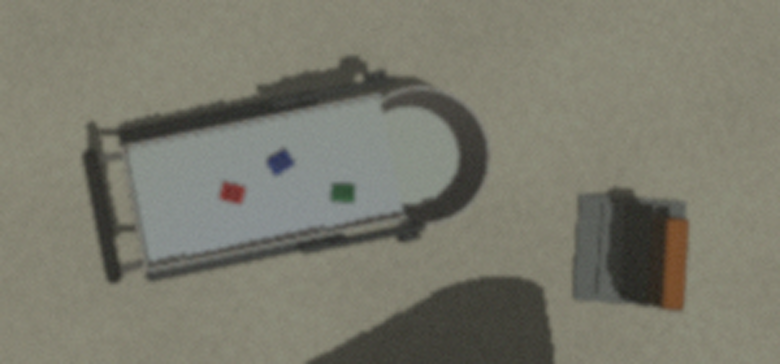

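View pics/scenec.png

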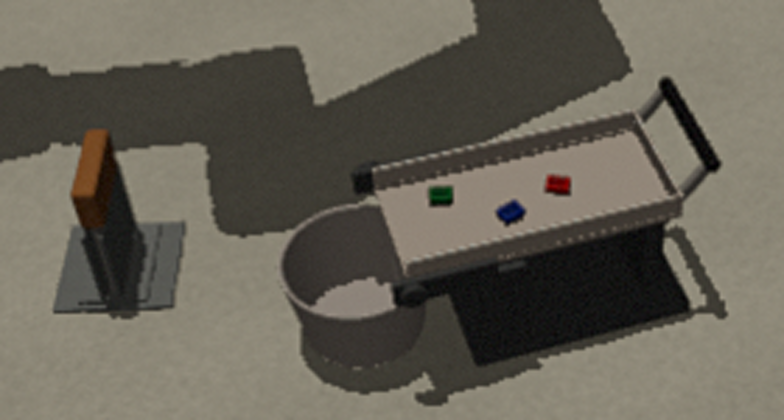

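The top view shows the tray with its handle at the left (~285,278), the lip at the right (~388,250), and the tub beyond the lip. The cakes are at (330,274), (348,262) and (371,274). The scraper rest is at (483,297). The arm's shadow crosses clear table. Next I'll measure poses.

```bash
cat > meas.py <<'E'
from h import *
def rect(P): 
    r=cv2.minAreaRect((P[:,:2]*1000).astype(np.float32)); b=cv2.boxPoints(r); return np.round(r[0],1),np.round(r[1],1),round(r[2],1)
E
python3 - <<'E'
from meas import *
for n in ["top","scene"]:
    c=bot.capture(n); W=cloud(c); z=W[...,2]; x=W[...,0]; y=W[...,1]
    print(n)
    # floor plane
    m=(abs(z-.0955)<.004)&(x>.47)&(x<.62)&(y>-.12)&(y<.13)
    print("floor",rect(W[m]),np.median(z[m]))
    # walls
    m=(z>.108)&(z<.118)&(x>.46)&(x<.63)&(y>-.12)&(y<.135); print("walltop",rect(W[m]),m.sum())
    m=(z>.128)&(z<.146)&(x>.44)&(x<.64)&(y>.1)&(y<.17); P=W[m];
    print("handle",rect(P),m.sum(),P.mean(0).round(4),np.percentile(P[:,2],[50,95,99]))
    m=(z>.10)&(z<.125)&(x>.43)&(x<.54)&(y>-.34)&(y<-.28); P=W[m]; print("grip top",rect(P),m.sum(),P.mean(0).round(4),np.percentile(P[:,2],[50,95]))
    m=(z>.062)&(z<.078)&(x>.43)&(x<.54)&(y>-.34)&(y<-.26); P=W[m]; print("rest plates",m.sum(),rect(P) if m.sum()>5 else 0)
    m=(z>.064)&(z<.076)&(x>.49)&(x<.66)&(y>-.2)&(y<-.08); P=W[m]
    A=np.c_[2*P[:,:2],np.ones(len(P))]; s=np.linalg.lstsq(A,(P[:,:2]**2).sum(1),rcond=None)[0]; print("tub",s[:2],np.sqrt(s[2]+s[0]**2+s[1]**2),len(P))
    hsv=cv2.cvtColor(c["pixels"],cv2.COLOR_BGR2HSV); H,S=hsv[...,0].astype(int),hsv[...,1]
    on=(z>.085)&(z<.115)&(x>.48)&(x<.61)&(y>-.11)&(y<.12)&(S>90)
    for k,h in [("red",0),("blue",118),("green",70)]:
        d=np.minimum(abs(H-h),180-abs(H-h)); m=on&(d<20)
        P=W[m]; print(k,m.sum(),P.mean(0).round(4) if m.sum() else 0)
    q=(x>.44)&(x<.53)&(y>-.33)&(y<-.29)&(H<20)&(S>120)
    P=W[q]; print("wood",q.sum(),rect(P[P[:,2]>.106]), np.percentile(P[:,2],[2,98]))
E
```

```text
top
floor (array([548.1,  -5.3]), array([121.9, 211.2]), 7.7) 0.09592611366731774
walltop (array([547.2,  -0.9]), array([119.6, 216.5]), 10.2) 445
handle (array([521.1, 118.1]), array([101. ,  18.6]), 12.8) 332 [0.5212 0.1201 0.1382] [0.13869744 0.1415362  0.14310879]
grip top (array([ 483.3, -310.2]), array([19.1, 69.5]), 85.1) 389 [ 0.4836 -0.3089  0.1113] [0.11218757 0.1153183 ]
rest plates 119 (array([ 486.4, -307.9]), array([17.1, 80.5]), 80.2)
tub [ 0.56524117 -0.12483967] 0.05341328593000339 222
red 47 [0.5362 0.0244 0.1034]
blue 35 [ 0.5595 -0.0123  0.1034]
green 13 [ 0.5359 -0.0607  0.1041]
wood 274 (array([ 483. , -309.8]), array([16.9, 66.9]), 85.6) [0.10887888 0.11600375]
scene
floor (array([550.7,  -4.1]), array([118.2, 216.2]), 9.1) 0.09564012564652197
walltop (array([544.2,   7.5]), array([116.9, 217. ]), 11.4) 663
handle (array([520.6, 119. ]), array([102.2,  17.9]), 10.5) 237 [0.5249 0.1196 0.1372] [0.13761945 0.14101326 0.1420007 ]
grip top (array([ 483.1, -311.2]), array([18.6, 71.7]), 86.2) 290 [ 0.4882 -0.31    0.1108] [0.11217723 0.11488649]
rest plates 126 (array([ 486.4, -309.8]), array([16.6, 84.5]), 82.5)
tub [ 0.56514013 -0.12696643] 0.0539968997576511 284
red 57 [0.5397 0.0228 0.1018]
blue 44 [ 0.5621 -0.013   0.1021]
green 43 [ 0.5395 -0.0618  0.1022]
wood 405 (array([ 483.8, -310.7]), array([17.5, 70.2]), 86.1) [0.08090861 0.11524334]
```

Run:
```python
from meas import *
def pca(P):
    q=P[:,:2]-P[:,:2].mean(0); v=np.linalg.svd(q,full_matrices=False)[2][0]; a=np.degrees(np.arctan2(v[1],v[0])); return round((a+90)%180-90,2)
for n in ["top","scene"]:
    c=bot.capture(n); W=cloud(c); z=W[...,2]; x=W[...,0]; y=W[...,1]
    m=(z>.130)&(z<.146)&(x>.44)&(x<.64)&(y>.1)&(y<.17); P=W[m]; print(n,"handle",pca(P))
    th=np.radians(10); t=np.array([np.sin(th),-np.cos(th)]); u=np.array([np.cos(th),np.sin(th)])
    h=np.array([.521,.119]); D=W[...,:2]-h; a=D@t; b=D@u
    m=(z>.109)&(z<.117)&(a>30)*0 if 0 else (z>.108)&(z<.117)&(a>.035)&(a<.21)
    for s in (1,-1):
        k=m&(b*s>.035)&(b*s<.065); 
        if k.sum()>10: 
            p=np.polyfit(a[k],b[k],1); print(" side",s,k.sum(),"yaw corr deg",np.degrees(np.arctan(p[0])).round(2),"b at mid",(p[0]*.12+p[1]).round(4))
    k=(z>.108)&(z<.117)&(abs(b)<.04)&(a>.01)&(a<.04); print(" endwall a",np.median(a[k]).round(4),k.sum())
    k=(z>.092)&(z<.0985)&(abs(b)<.03)&(a>.19)&(a<.26); print(" lip a",np.percentile(a[k],[98,100]).round(4))
    m=(z>.106)&(z<.125)&(x>.43)&(x<.54)&(y>-.34)&(y<-.28); P=W[m]; print(" grip",pca(P), P.mean(0))
    m=(z<.012)&(z>.002)&(x>.42)&(x<.56)&(y>-.37)&(y<-.25); P=W[m]; print(" base",rect(P))
    save(c,n+"1")
```

```text
top handle 11.44
 side 1 144 yaw corr deg 2.31 b at mid 0.0512
 side -1 154 yaw corr deg 0.83 b at mid -0.0446
 endwall a 0.022 69
 lip a [0.2222 0.2237]
 grip -4.81 [ 0.48332902 -0.30965398  0.11247921]
 base (array([ 489.8, -310. ]), array([119.7, 139.5]), 90.0)
scene handle 11.88
 side 1 246 yaw corr deg 1.72 b at mid 0.0503
 side -1 221 yaw corr deg 1.67 b at mid -0.0446
 endwall a 0.0224 72
 lip a [0.2229 0.2239]
 grip -4.64 [ 0.48653778 -0.31048783  0.11223285]
 base (array([ 490.3, -310.1]), array([139.3, 119.5]), 0.2)
```

```bash
python3 -m crank '[{"offset":[0,0.016,-0.018],"spin":0.04},{"offset":[0,0.03,-0.033],"spin":0.04},{"offset":[0,0.033,-0.036],"spin":0.039},{"offset":[0,0.033,-0.036],"spin":0},{"offset":[0,0.033,-0.036],"spin":0},{"offset":[0,0.033,-0.036],"spin":0},{"offset":[0,0.033,-0.036],"spin":0},{"offset":[0,0.033,-0.036],"spin":0},{"offset":[0,0.033,-0.036],"spin":0},{"offset":[0,0.033,-0.036],"spin":0},{"offset":[0,0.033,-0.036],"spin":0},{"offset":[0,0.016,-0.018],"spin":0}]' 0.03
cat > st.py <<'E'
from h import *
import sys
s=bot.read_state(); p=np.array(s["position"]); R=np.array(s["tcp_rot"])
print("t",round(s["time_s"],2),"p",p.round(4),"yaw",np.degrees(np.arctan2(R[1,1],R[0,1])).round(2),"xax",R[:,0].round(4),"F",np.round(s["force"],1),"op",round(s["opening"]*.087,4))
if len(sys.argv)>3:
    g=np.array([float(v) for v in sys.argv[1:4]]); print("tool delta",(R.T@(g-p)).round(4))
if len(sys.argv)>4:
    print("spin",np.radians(np.degrees(np.arctan2(R[1,1],R[0,1]))-float(sys.argv[4])).round(4))
E
python3 st.py .521 .119 .302 11.6
```

```text
time_s: 3.35
position: [0.464, -0.1286, 0.405]
tcp_rot: [[0.001, 0.979, 0.204], [0.001, 0.204, -0.979], [-1.0, 0.001, -0.0]]
force: [0.1, -1.1, 0.6]
opening: 0.344
t 3.35 p [ 0.464  -0.1286  0.405 ] yaw 11.79 xax [ 9.e-04  6.e-04 -1.e+00] F [ 0.1 -1.1  0.6] op 0.0299
tool delta [ 0.1032  0.1063 -0.2307]
spin 0.0033
```

```bash
python3 -m crank '[{"offset":[0,0.012,-0.026],"spin":0},{"offset":[0,0.018,-0.04],"spin":0},{"offset":[0,0.02,-0.043],"spin":0},{"offset":[0,0.02,-0.043],"spin":0},{"offset":[0.015,0.018,-0.04],"spin":0},{"offset":[0.02,0.012,-0.025],"spin":0},{"offset":[0.015,0.006,-0.014],"spin":0},{"offset":[0,0,0],"spin":0}]'
python3 st.py .521 .119 .302 11.6
python3 - <<'E'
from h import *
c=bot.capture("wrist"); save(c,"w1")
W=cloud(c);z=W[...,2];x=W[...,0];y=W[...,1]
m=(z>.128)&(z<.146)&(x>.44)&(x<.64)&(y>.08)&(y<.16); P=W[m]; print(m.sum()); 
if m.sum()>20: 
  print(P.mean(0),cv2.minAreaRect((P[:,:2]*1000).astype(np.float32)))
E
```

```text
time_s: 4.15
position: [0.5195, 0.1172, 0.3527]
tcp_rot: [[-0.005, 0.979, 0.204], [-0.0, 0.204, -0.979], [-1.0, -0.005, -0.001]]
force: [-0.8, -0.6, -0.9]
opening: 0.35
t 4.15 p [0.5195 0.1172 0.3527] yaw 11.78 xax [-4.6e-03 -1.0e-04 -1.0e+00] F [-0.8 -0.6 -0.9] op 0.0305
tool delta [ 0.0507  0.0021 -0.0015]
spin 0.0032
4180
[0.52683195 0.12276931 0.1375453 ] ((522.697265625, 120.51649475097656), (97.01659393310547, 15.510852813720703), 11.43768310546875)
```

View pics/w1.png

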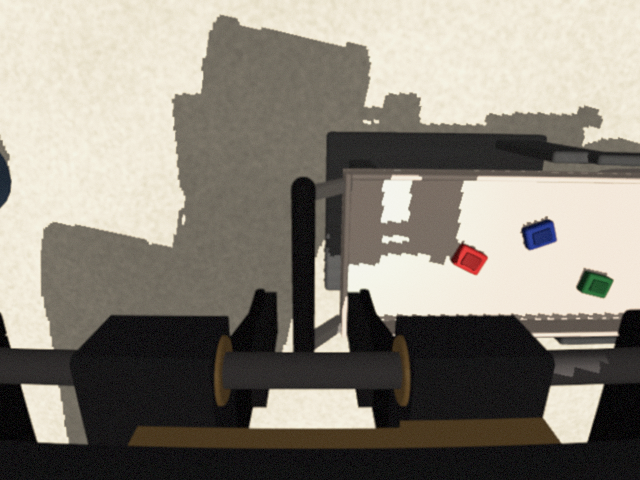

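The handle bar (column ~303) sits between the fingers (columns ~265 and ~360). I'll descend and pinch.

```bash
python3 -m crank '[{"offset":[0.015,0.0025,-0.001],"spin":0},{"offset":[0.015,0,-0.001],"spin":0},{"offset":[0.012,0,0],"spin":0},{"offset":[0.008,0,0],"spin":0},{"offset":[0,0,0],"spin":0}]'
python3 -m crank '[{"offset":[0,0,0],"spin":0},{"offset":[0,0,0],"spin":0},{"offset":[0,0,0],"spin":0},{"offset":[0,0,0],"spin":0},{"offset":[0,0,0],"spin":0}]' 0.0
python3 st.py .522 .1195 .302 11.6
```

```text
time_s: 4.7
position: [0.522, 0.1174, 0.3041]
tcp_rot: [[-0.002, 0.98, 0.2], [-0.0, 0.2, -0.98], [-1.0, -0.002, -0.0]]
force: [0.5, -0.0, 0.5]
opening: 0.343
time_s: 5.2
position: [0.5218, 0.121, 0.3054]
tcp_rot: [[0.0, 0.98, 0.199], [0.007, 0.199, -0.98], [-1.0, 0.002, -0.007]]
force: [-1.5, 13.1, 0.6]
opening: 0.124
t 5.2 p [0.5218 0.121  0.3054] yaw 11.46 xax [ 5.e-04  7.e-03 -1.e+00] F [-1.5 13.1  0.6] op 0.0108
tool delta [ 0.0034 -0.0001  0.0016]
spin -0.0024
```

```bash
python3 -m crank '[{"offset":[0,0,-0.002],"spin":0},{"offset":[-0.007,0,0],"spin":0},{"offset":[-0.0075,0,0.0015],"spin":0},{"offset":[-0.007,0,0.002],"spin":0},{"offset":[-0.007,0,0.002],"spin":0},{"offset":[-0.007,0,0.0024],"spin":0},{"offset":[-0.007,0,0.0024],"spin":0},{"offset":[-0.007,0,0.0028],"spin":0},{"offset":[-0.007,0,0.0028],"spin":0},{"offset":[0,0,0],"spin":0}]'
python3 st.py
```

```text
time_s: 6.2
position: [0.525, 0.1056, 0.3613]
tcp_rot: [[0.0, 0.98, 0.2], [0.004, 0.2, -0.98], [-1.0, 0.001, -0.004]]
force: [2.1, 5.9, -5.5]
opening: 0.126
t 6.2 p [0.525  0.1056 0.3613] yaw 11.52 xax [ 2.0e-04  3.7e-03 -1.0e+00] F [ 2.1  5.9 -5.5] op 0.0109
```

```bash
python3 -m crank '[{"offset":[-0.007,0,0.003],"spin":0},{"offset":[-0.0065,0,0.0033],"spin":0},{"offset":[-0.0065,0,0.0036],"spin":0},{"offset":[-0.0065,0,0.0038],"spin":0},{"offset":[-0.0062,0,0.004],"spin":0},{"offset":[-0.0062,0,0.0042],"spin":0},{"offset":[-0.006,0,0.0044],"spin":0},{"offset":[-0.006,0,0.0046],"spin":0},{"offset":[-0.002,0,0.001],"spin":0},{"offset":[0,0,0],"spin":0}]'
python3 st.py
```

```text
time_s: 7.2
position: [0.5313, 0.0748, 0.4135]
tcp_rot: [[-0.0, 0.98, 0.2], [0.006, 0.2, -0.98], [-1.0, 0.001, -0.006]]
force: [2.1, 6.9, -8.7]
opening: 0.126
t 7.2 p [0.5313 0.0748 0.4135] yaw 11.52 xax [-1.0e-04  5.6e-03 -1.0e+00] F [ 2.1  6.9 -8.7] op 0.0109
```

```bash
python3 -m crank '[{"offset":[-0.0025,0,0.0015],"spin":0},{"offset":[-0.0025,0,0.0015],"spin":0},{"offset":[0,0,0],"spin":0}]'
python3 st.py
```

```text
time_s: 7.5
position: [0.5318, 0.0729, 0.4153]
tcp_rot: [[-0.002, 0.98, 0.199], [0.01, 0.199, -0.98], [-1.0, -0.0, -0.01]]
force: [7.3, 12.0, -25.3]
opening: 0.121
t 7.5 p [0.5318 0.0729 0.4153] yaw 11.48 xax [-0.0023  0.0095 -1.    ] F [  7.3  12.  -25.3] op 0.0105
```

At the stop: the force jumped to 25 N. I'll relax, open, back off upward and check.

```bash
python3 -m crank '[{"offset":[0.003,0,-0.002],"spin":0},{"offset":[0.002,0,-0.001],"spin":0},{"offset":[0,0,0],"spin":0}]'
python3 -m crank '[{"offset":[0,0,0],"spin":0},{"offset":[0,0,0],"spin":0},{"offset":[0,0,0],"spin":0}]' 0.032
python3 st.py
```

```text
time_s: 7.8
position: [0.5313, 0.0743, 0.4151]
tcp_rot: [[0.001, 0.98, 0.201], [0.002, 0.201, -0.98], [-1.0, 0.001, -0.002]]
force: [0.7, 6.3, -0.6]
opening: 0.129
time_s: 8.1
position: [0.5313, 0.0729, 0.4145]
tcp_rot: [[0.0, 0.979, 0.202], [-0.001, 0.202, -0.979], [-1.0, -0.0, 0.001]]
force: [-0.4, 0.4, -0.3]
opening: 0.309
t 8.1 p [0.5313 0.0729 0.4145] yaw 11.63 xax [ 2.0e-04 -1.5e-03 -1.0e+00] F [-0.4  0.4 -0.3] op 0.0269
```

```bash
python3 -m crank '[{"offset":[-0.01,0,0],"spin":0},{"offset":[-0.02,0,0],"spin":0},{"offset":[-0.03,0,0],"spin":0},{"offset":[-0.01,0,0],"spin":0}]'
python3 st.py .4835 -.3100 .36 -4.7;python3 - <<'E'
from h import *
c=bot.capture("scene"); save(c,"s2"); W=cloud(c)
r=bot.regions_of("tray",c)[0]; print(r["p"],r["extent"])
E
```

```text
time_s: 8.5
position: [0.5321, 0.0732, 0.4876]
tcp_rot: [[0.006, 0.98, 0.201], [-0.001, 0.201, -0.98], [-1.0, 0.006, 0.002]]
force: [0.1, -0.7, 0.4]
opening: 0.368
t 8.5 p [0.5321 0.0732 0.4876] yaw 11.61 xax [ 6.3e-03 -9.0e-04 -1.0e+00] F [ 0.1 -0.7  0.4] op 0.032
tool delta [ 0.1276 -0.1255  0.3653]
spin 0.2846
0.96 [293.3, 192.3, 106.2, 110.8]
```

View pics/s2.png

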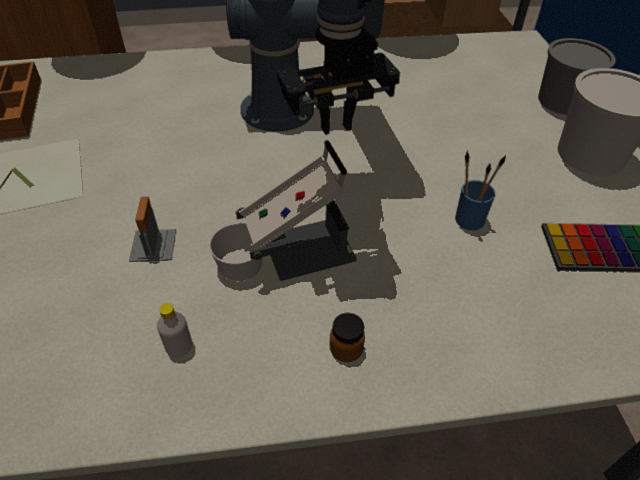

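The tray stays up, with the cakes still on it at (263,213), (285,212) and (300,195). The scraper rest is at (152,235). Moving over the scraper.

```bash
python3 -m crank '[{"offset":[0,-0.008,0.024],"spin":0},{"offset":[0,-0.014,0.04],"spin":0},{"offset":[0,-0.0155,0.045],"spin":0},{"offset":[0,-0.0155,0.045],"spin":0},{"offset":[0,-0.0155,0.045],"spin":0},{"offset":[0,-0.0155,0.045],"spin":0},{"offset":[0.01,-0.0155,0.045],"spin":0},{"offset":[0.025,-0.013,0.038],"spin":0},{"offset":[0.03,-0.009,0.026],"spin":0},{"offset":[0.03,-0.004,0.0125],"spin":0},{"offset":[0.02,0,0],"spin":0.142},{"offset":[0.01,0,0],"spin":0.142}]' 0.045
python3 -m crank '[{"offset":[0,0,0],"spin":0}]'
python3 st.py .4835 -.3105 .26 -4.7
python3 - <<'E'
from h import *
c=bot.capture("wrist"); save(c,"w2"); W=cloud(c);z=W[...,2];x=W[...,0];y=W[...,1]
m=(z>.105)&(z<.12)&(x>.43)&(x<.55)&(y>-.35)&(y<-.27); P=W[m]; print(m.sum(),P.mean(0).round(4),cv2.minAreaRect((P[:,:2]*1000).astype(np.float32)))
E
```

```text
time_s: 9.8
position: [0.4807, -0.3098, 0.3551]
tcp_rot: [[-0.006, 0.996, -0.089], [0.005, -0.088, -0.996], [-1.0, -0.006, -0.005]]
force: [-0.9, 0.2, -0.5]
opening: 0.518
time_s: 9.9
position: [0.481, -0.3094, 0.3558]
tcp_rot: [[-0.005, 0.997, -0.082], [0.005, -0.081, -0.997], [-1.0, -0.006, -0.005]]
force: [-0.0, 0.8, -0.3]
opening: 0.518
t 9.9 p [ 0.481  -0.3094  0.3558] yaw -4.67 xax [-0.0054  0.005  -1.    ] F [-0.   0.8 -0.3] op 0.045
tool delta [0.0958 0.0031 0.0013]
spin 0.0004
3617 [ 0.4862 -0.3115  0.1117] ((483.6846923828125, -311.345703125), (18.031038284301758, 69.77754211425781), 85.6667709350586)
```

View pics/w2.png

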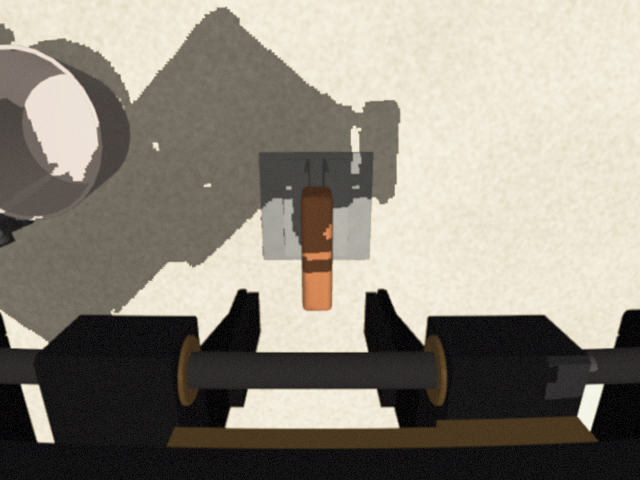

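The grip (column ~317) is centred between the fingers and aligned with them. Descending, then closing.

```bash
python3 -m crank '[{"offset":[0.02,0.002,0.001],"spin":0},{"offset":[0.025,0.001,0.0005],"spin":0},{"offset":[0.025,0,0],"spin":0},{"offset":[0.015,0,0],"spin":0},{"offset":[0.009,0,0],"spin":0},{"offset":[0,0,0],"spin":0}]'
python3 -m crank '[{"offset":[0,0,0],"spin":0},{"offset":[0,0,0],"spin":0},{"offset":[0,0,0],"spin":0},{"offset":[0,0,0],"spin":0},{"offset":[0,0,0],"spin":0}]' 0.0
python3 st.py .4835 -.311 .26 -4.7
```

```text
time_s: 10.55
position: [0.4849, -0.3113, 0.2645]
tcp_rot: [[-0.001, 0.997, -0.079], [0.001, -0.079, -0.997], [-1.0, -0.001, -0.001]]
force: [0.9, -0.2, 0.2]
opening: 0.523
time_s: 11.05
position: [0.4851, -0.3116, 0.2657]
tcp_rot: [[0.001, 0.997, -0.081], [-0.001, -0.081, -0.997], [-1.0, 0.001, 0.001]]
force: [-0.0, 0.9, 3.3]
opening: 0.202
t 11.05 p [ 0.4851 -0.3116  0.2657] yaw -4.65 xax [ 8.e-04 -6.e-04 -1.e+00] F [-0.   0.9  3.3] op 0.0176
tool delta [ 0.0057 -0.0017 -0.0005]
spin 0.0009
```

```bash
python3 -m crank '[{"offset":[0,0,0],"spin":0},{"offset":[0.002,0,0],"spin":0},{"offset":[0.003,0,0],"spin":0},{"offset":[0,0,0],"spin":0}]' 0.03
python3 st.py
python3 -m crank '[{"offset":[0,0,0],"spin":0},{"offset":[0,0,0],"spin":0},{"offset":[0,0,0],"spin":0},{"offset":[0,0,0],"spin":0}]' 0.0
python3 st.py .4835 -.311 .26 -4.7
```

```text
time_s: 11.45
position: [0.4848, -0.3114, 0.2595]
tcp_rot: [[-0.001, 0.997, -0.081], [0.001, -0.081, -0.997], [-1.0, -0.001, -0.001]]
force: [-0.1, 1.2, -0.1]
opening: 0.334
t 11.45 p [ 0.4848 -0.3114  0.2595] yaw -4.65 xax [-1.e-03  9.e-04 -1.e+00] F [-0.1  1.2 -0.1] op 0.0291
time_s: 11.85
position: [0.485, -0.3115, 0.2601]
tcp_rot: [[0.0, 0.997, -0.081], [-0.0, -0.081, -0.997], [-1.0, 0.0, 0.0]]
force: [-0.1, -0.4, -0.7]
opening: 0.205
t 11.85 p [ 0.485  -0.3115  0.2601] yaw -4.65 xax [ 0. -0. -1.] F [-0.1 -0.4 -0.7] op 0.0179
tool delta [ 0.0001 -0.0016 -0.0004]
spin 0.0008
```

```bash
python3 -m crank '[{"offset":[-0.01,0,0],"spin":0},{"offset":[-0.02,0,0],"spin":0},{"offset":[-0.025,0,0],"spin":0},{"offset":[-0.03,0,0],"spin":0},{"offset":[-0.035,0,0],"spin":0},{"offset":[-0.04,0,0],"spin":0},{"offset":[-0.04,0,0],"spin":0},{"offset":[-0.025,0,0],"spin":-0.14},{"offset":[-0.01,0,0],"spin":-0.144},{"offset":[0,0,0],"spin":0}]'
python3 st.py .538 .0314 .495 11.6
python3 - <<'E'
from h import *
c=bot.capture("top"); W=cloud(c); save(c,"t3")
c2=bot.capture("scene"); save(c2,"s3"); W2=cloud(c2)
th=np.radians(11.6); t=np.array([np.sin(th),-np.cos(th)]); u=np.array([np.cos(th),np.sin(th)])
for c,W in((c,W),(c2,W2)):
    D=W[...,:2]-np.array([.567,-.100]); a=D@t; b=D@u; z=W[...,2]
    m=(a>-.165)&(a<-.01)&(abs(b)<.038)&(z>.09)&(z<.22)
    for _ in range(3):
        p=np.polyfit(a[m],z[m],1); m&=abs(z-np.polyval(p,a))<.003
    print("slope",np.degrees(np.arctan(-p[0])),"z at lip",p[1],m.sum())
    hsv=cv2.cvtColor(c["pixels"],cv2.COLOR_BGR2HSV); H,S=hsv[...,0].astype(int),hsv[...,1]
    on=(a>-.19)&(a<0.02)&(abs(b)<.05)&(z>.09)&(z<.22)&(S>90)
    for k,h in [("red",0),("blue",118),("green",70)]:
        d=np.minimum(abs(H-h),180-abs(H-h)); k2=on&(d<20); print(k,k2.sum(),a[k2].mean().round(4),b[k2].mean().round(4), b[k2].min().round(4),b[k2].max().round(4),z[k2].mean().round(4))
    for l,hh in (("walls",0),):
        zz=z-np.polyval(p,a); k=(zz>.017)&(zz<.024)&(a>-.16)&(a<-.03)
        for s in(1,-1): q=k&(b*s>.035)&(b*s<.065); print(s,np.median(b[q]),np.polyfit(a[q],b[q],1))
E
```

```text
time_s: 12.85
position: [0.4849, -0.3113, 0.498]
tcp_rot: [[0.004, 0.98, 0.201], [-0.004, 0.201, -0.98], [-1.0, 0.003, 0.004]]
force: [1.1, 1.2, -2.2]
opening: 0.206
t 12.85 p [ 0.4849 -0.3113  0.498 ] yaw 11.62 xax [ 0.0038 -0.0036 -1.    ] F [ 1.1  1.2 -2.2] op 0.0179
tool delta [ 0.002  0.121 -0.325]
spin 0.0003
slope 29.68104447078194 z at lip 0.09608950233342343 2681
red 66 -0.1093 -0.005 -0.0144 0.0043 0.1658
blue 27 -0.0751 0.01 0.0045 0.0152 0.1475
green 18 -0.0384 -0.0212 -0.0251 -0.0168 0.1265
1 0.04623597985545497 [-0.00142635  0.04606798]
-1 -0.04846648786758484 [-0.00088032 -0.04862217]
slope 29.694311681475998 z at lip 0.09541653236844218 1755
red 88 -0.1273 -0.0013 -0.0324 0.0403 0.1448
blue 64 -0.1014 0.01 -0.0355 0.0369 0.1302
green 51 -0.0555 -0.0174 -0.0299 0.0188 0.1187
1 0.04593447781015547 [-0.0039949   0.04546104]
-1 -0.04894436254438769 [-0.00039142 -0.04902234]
```

View pics/s3.png

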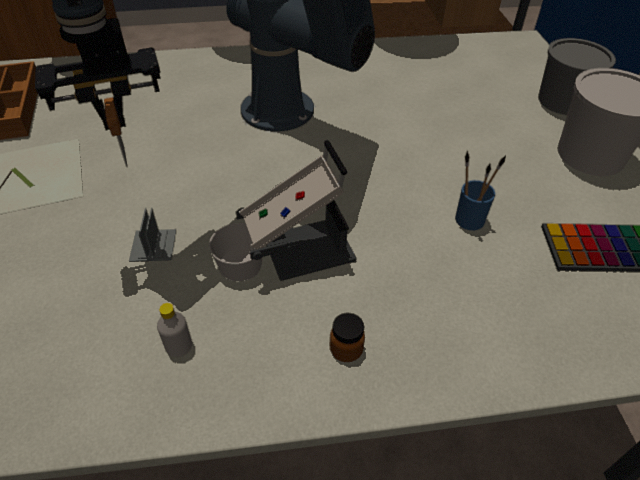

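The scraper is held upright (edge at ~(126,165)). The tray slope measures 29.7°, and all three cakes are still in place. Moving above the start of the sweep.

```bash
python3 -m crank '[{"offset":[0,0.007,-0.019],"spin":0},{"offset":[0,0.0125,-0.034],"spin":0},{"offset":[0,0.015,-0.041],"spin":0},{"offset":[0,0.015,-0.041],"spin":0},{"offset":[0,0.015,-0.041],"spin":0},{"offset":[0,0.015,-0.041],"spin":0},{"offset":[0,0.015,-0.041],"spin":0},{"offset":[0,0.0125,-0.034],"spin":0},{"offset":[0,0.008,-0.021],"spin":0},{"offset":[0,0.0045,-0.011],"spin":0},{"offset":[0,0,0],"spin":0}]'
python3 st.py .5368 .0296 .427 11.6
python3 - <<'E'
from h import *
c=bot.capture("wrist"); save(c,"w4")
c=bot.capture("top"); cv2.imwrite("pics/t4.png",cv2.resize(c["pixels"][200:340,240:460],None,fx=3.4,fy=3.4))
E
```

```text
time_s: 14.05
position: [0.5364, 0.0316, 0.4943]
tcp_rot: [[-0.002, 0.979, 0.203], [0.001, 0.203, -0.979], [-1.0, -0.002, -0.001]]
force: [-0.3, -0.7, -0.6]
opening: 0.205
t 14.05 p [0.5364 0.0316 0.4943] yaw 11.73 xax [-2.1e-03  5.0e-04 -1.0e+00] F [-0.3 -0.7 -0.6] op 0.0178
tool delta [0.0673 0.0001 0.0021]
spin 0.0022
```

View pics/w4.png

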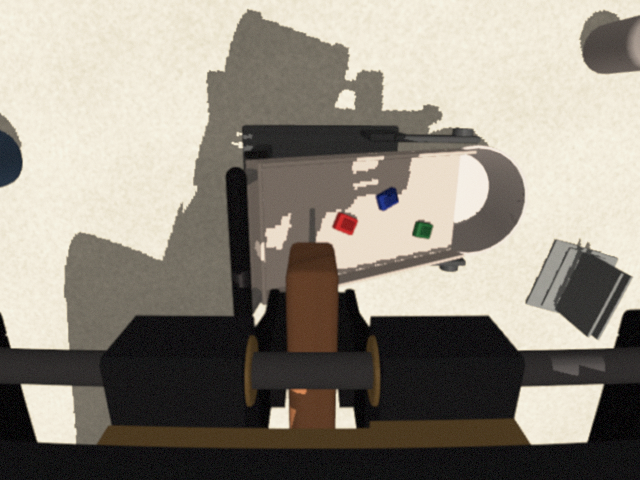

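Run:
```python
from h import *
c=bot.capture("wrist"); s=bot.read_state(); p=np.array(s["position"]); R=np.array(s["tcp_rot"])
for y in (.0306,.032):
  for h in (.254,.184): print(y,h,ray2px(c,p+R@np.array([h,y,0])).round(1))
th=np.radians(11.6); t=np.array([np.sin(th),-np.cos(th),0]); u=np.array([np.cos(th),np.sin(th),0])
L=np.array([.567,-.1,.0955])
for a in(-.15,-.09,-.045): print(a,[ray2px(c,L+t*a*.868+np.array([0,0,-a*.496])+u*b).round(0).tolist() for b in (.0447,.027,-.037)])
cv2.imwrite("pics/w5.png",cv2.resize(c["pixels"][140:300,220:480],None,fx=3,fy=3))
```

```text
0.0306 0.254 [[311.9 206.6]]
0.0306 0.184 [[311.9 244.8]]
0.032 0.254 [[311.9 204.2]]
0.032 0.184 [[311.9 241.6]]
-0.15 [[[315.0, 160.0]], [[315.0, 184.0]], [[315.0, 266.0]]]
-0.09 [[[381.0, 155.0]], [[380.0, 178.0]], [[376.0, 253.0]]]
-0.045 [[[422.0, 153.0]], [[421.0, 174.0]], [[415.0, 245.0]]]
```

View pics/w5.png

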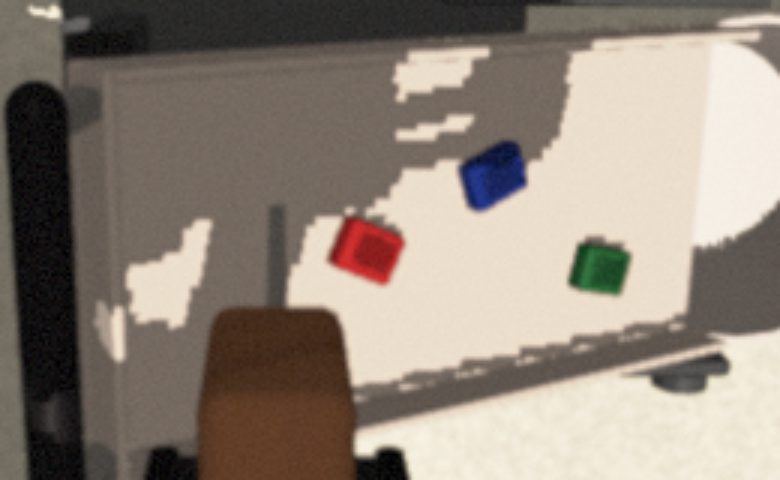

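View pics/t4.png

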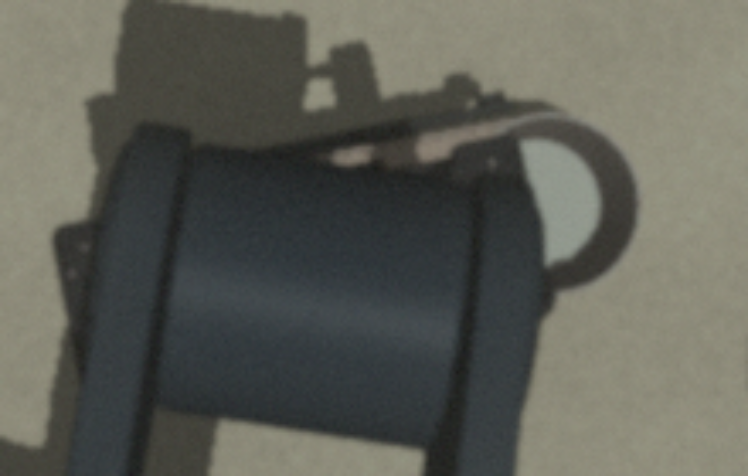

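The blade tip (row ~208) is where the projection puts it (row ~206). The blade's swath covers the blue and green cakes with about 6 mm to spare on each side. Lowering until it touches.

```bash
python3 -m crank '[{"offset":[0.015,0,0.001],"spin":0},{"offset":[0.02,0,0.001],"spin":0},{"offset":[0.015,0,0],"spin":0},{"offset":[0.008,0,0],"spin":0},{"offset":[0.002,0,0],"spin":0},{"offset":[0,0,0],"spin":0},{"offset":[0,0,0],"spin":0}]'
python3 st.py .5368 .0296 .427 11.6
```

```text
time_s: 14.9
position: [0.5375, 0.0276, 0.4359]
tcp_rot: [[0.002, 0.98, 0.201], [-0.0, 0.201, -0.98], [-1.0, 0.002, 0.001]]
force: [-0.3, -0.3, -1.8]
opening: 0.201
t 14.9 p [0.5375 0.0276 0.4359] yaw 11.59 xax [ 1.6e-03 -3.0e-04 -1.0e+00] F [-0.3 -0.3 -1.8] op 0.0175
tool delta [ 0.0089 -0.0003 -0.0021]
spin -0.0001
```

```bash
python3 -m crank '[{"offset":[0.002,0,0],"spin":0},{"offset":[0.002,0,0],"spin":0},{"offset":[0,0,0],"spin":0}]'
python3 st.py .5368 .0296 .427 11.6
```

```text
time_s: 15.2
position: [0.5371, 0.028, 0.4311]
tcp_rot: [[-0.0, 0.979, 0.202], [0.0, 0.202, -0.979], [-1.0, -0.0, -0.0]]
force: [-0.6, -0.7, -1.6]
opening: 0.209
t 15.2 p [0.5371 0.028  0.4311] yaw 11.63 xax [-2.e-04  0.e+00 -1.e+00] F [-0.6 -0.7 -1.6] op 0.0182
tool delta [ 0.0041  0.     -0.0016]
spin 0.0005
```

```bash
python3 -m crank '[{"offset":[0.002,0,0],"spin":0},{"offset":[0.0015,0,0],"spin":0},{"offset":[0,0,0],"spin":0}]'
python3 st.py
```

```text
time_s: 15.5
position: [0.5371, 0.028, 0.4274]
tcp_rot: [[-0.001, 0.979, 0.202], [0.0, 0.202, -0.979], [-1.0, -0.001, -0.0]]
force: [0.5, 0.2, -0.7]
opening: 0.205
t 15.5 p [0.5371 0.028  0.4274] yaw 11.63 xax [-7.e-04  1.e-04 -1.e+00] F [ 0.5  0.2 -0.7] op 0.0178
```

```bash
python3 -m crank '[{"offset":[0.001,0,0],"spin":0},{"offset":[0.001,0,0],"spin":0},{"offset":[0,0,0],"spin":0}]'
python3 st.py
```

```text
time_s: 15.8
position: [0.5372, 0.0279, 0.4255]
tcp_rot: [[-0.0, 0.98, 0.201], [0.0, 0.201, -0.98], [-1.0, -0.0, -0.0]]
force: [0.0, -0.5, -1.9]
opening: 0.201
t 15.8 p [0.5372 0.0279 0.4255] yaw 11.62 xax [-3.e-04  1.e-04 -1.e+00] F [ 0.  -0.5 -1.9] op 0.0175
```

```bash
python3 -m crank '[{"offset":[0.001,0,0],"spin":0},{"offset":[0.0005,0,0],"spin":0},{"offset":[0,0,0],"spin":0}]'
python3 st.py
```

```text
time_s: 16.1
position: [0.5372, 0.0279, 0.4241]
tcp_rot: [[-0.0, 0.98, 0.201], [0.0, 0.201, -0.98], [-1.0, -0.0, -0.0]]
force: [-0.5, 0.1, -1.4]
opening: 0.204
t 16.1 p [0.5372 0.0279 0.4241] yaw 11.62 xax [-2.e-04  0.e+00 -1.e+00] F [-0.5  0.1 -1.4] op 0.0177
```

```bash
python3 -m crank '[{"offset":[0.0005,0,0],"spin":0},{"offset":[0.0005,0,0],"spin":0},{"offset":[0,0,0],"spin":0}]'
python3 st.py
```

```text
time_s: 16.4
position: [0.5373, 0.0279, 0.4236]
tcp_rot: [[0.001, 0.979, 0.202], [-0.0, 0.202, -0.979], [-1.0, 0.001, 0.0]]
force: [-0.7, -0.6, 2.8]
opening: 0.204
t 16.4 p [0.5373 0.0279 0.4236] yaw 11.63 xax [ 7.e-04 -3.e-04 -1.e+00] F [-0.7 -0.6  2.8] op 0.0177
```

Light contact, about 4 N. Starting the sweep down the slope.

```bash
python3 -m crank '[{"offset":[0.0017,0,0.003],"spin":0},{"offset":[0.0023,0,0.004],"spin":0},{"offset":[0.0023,0,0.004],"spin":0},{"offset":[0.0023,0,0.004],"spin":0}]'
python3 st.py
```

```text
time_s: 16.8
position: [0.5406, 0.0128, 0.4148]
tcp_rot: [[0.001, 0.98, 0.201], [0.0, 0.201, -0.98], [-1.0, 0.001, 0.0]]
force: [0.5, 0.8, 5.2]
opening: 0.204
t 16.8 p [0.5406 0.0128 0.4148] yaw 11.61 xax [ 0.0013  0.     -1.    ] F [0.5 0.8 5.2] op 0.0178
```

```bash
python3 -m crank '[{"offset":[0.002,0,0.004],"spin":0},{"offset":[0.0023,0,0.004],"spin":0},{"offset":[0.0023,0,0.004],"spin":0},{"offset":[0.0023,0,0.004],"spin":0},{"offset":[0.0023,0,0.004],"spin":0}]'
python3 st.py
python3 - <<'E'
from h import *
c=bot.capture("wrist"); save(c,"w6")
E
```

```text
time_s: 17.3
position: [0.5444, -0.0068, 0.4034]
tcp_rot: [[0.001, 0.98, 0.201], [0.0, 0.201, -0.98], [-1.0, 0.001, 0.0]]
force: [-0.1, 0.7, 5.5]
opening: 0.204
t 17.3 p [ 0.5444 -0.0068  0.4034] yaw 11.61 xax [ 5.e-04  1.e-04 -1.e+00] F [-0.1  0.7  5.5] op 0.0177
```

View pics/w6.png

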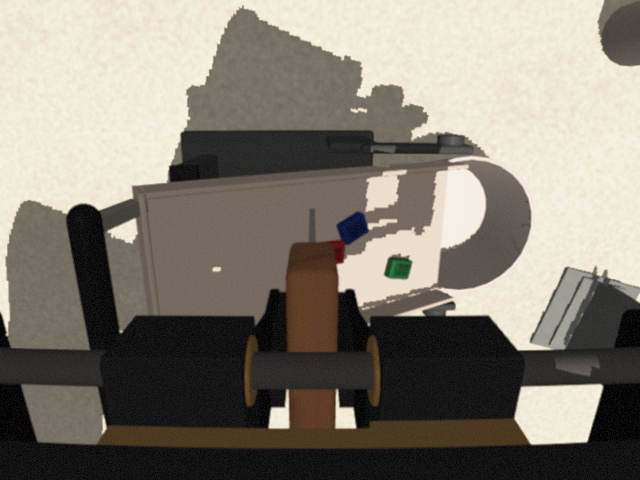

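The red cake (~338,250) is being pushed and blue (352,227) is next, close to the blade's far end (row 208). I'll shift the blade 3 mm toward that side while sweeping.

```bash
python3 -m crank '[{"offset":[0.0021,0.001,0.004],"spin":0},{"offset":[0.0023,0.001,0.004],"spin":0},{"offset":[0.0023,0.001,0.004],"spin":0},{"offset":[0.0023,0,0.004],"spin":0},{"offset":[0.0023,0,0.004],"spin":0}]'
python3 st.py
python3 - <<'E'
from h import *
c=bot.capture("wrist"); save(c,"w7")
E
```

```text
time_s: 17.85
position: [0.5513, -0.0256, 0.3921]
tcp_rot: [[0.0, 0.98, 0.201], [0.0, 0.201, -0.98], [-1.0, 0.0, -0.0]]
force: [0.2, 0.0, 4.5]
opening: 0.205
t 17.85 p [ 0.5513 -0.0256  0.3921] yaw 11.61 xax [ 2.e-04  1.e-04 -1.e+00] F [0.2 0.  4.5] op 0.0178
```

View pics/w7.png

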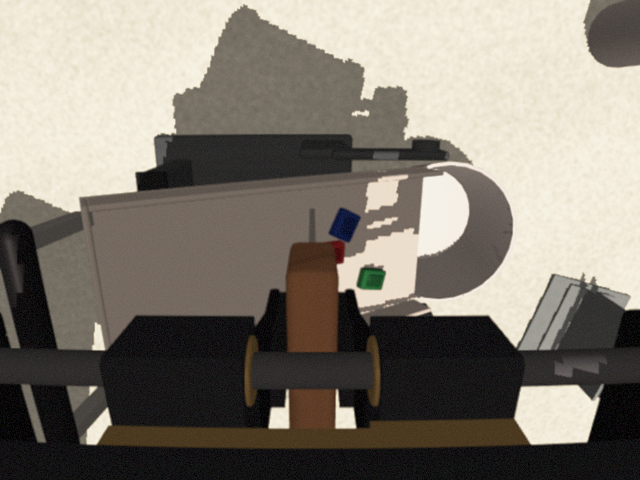

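```bash
python3 -m crank '[{"offset":[0.0023,0.0005,0.004],"spin":0},{"offset":[0.0023,0.0005,0.004],"spin":0},{"offset":[0.0023,0,0.004],"spin":0},{"offset":[0.0023,0,0.004],"spin":0},{"offset":[0.0023,0,0.004],"spin":0}]'
python3 st.py
python3 - <<'E'
from h import *
c=bot.capture("wrist"); save(c,"w8")
E
```

```text
time_s: 18.4
position: [0.5564, -0.045, 0.3806]
tcp_rot: [[0.001, 0.98, 0.201], [0.0, 0.201, -0.98], [-1.0, 0.001, 0.0]]
force: [0.5, 1.5, 2.1]
opening: 0.207
t 18.4 p [ 0.5564 -0.045   0.3806] yaw 11.62 xax [ 6.e-04  0.e+00 -1.e+00] F [0.5 1.5 2.1] op 0.018
```

View pics/w8.png

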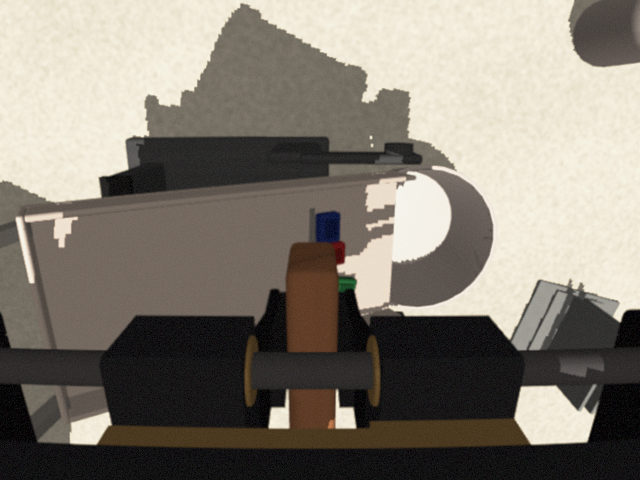

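All three cakes are now lined up against the blade: blue (327,226), red (338,252) and green (346,284).

```bash
python3 -m crank '[{"offset":[0.0024,0,0.004],"spin":0},{"offset":[0.0024,0,0.004],"spin":0},{"offset":[0.0023,0,0.004],"spin":0},{"offset":[0.0023,0,0.004],"spin":0},{"offset":[0.0023,0,0.004],"spin":0},{"offset":[0.0023,0,0.004],"spin":0},{"offset":[0.0023,0,0.004],"spin":0}]'
python3 st.py
```

```text
time_s: 19.15
position: [0.5621, -0.0723, 0.3646]
tcp_rot: [[0.001, 0.98, 0.201], [-0.0, 0.201, -0.98], [-1.0, 0.001, 0.0]]
force: [0.0, -1.1, 2.1]
opening: 0.204
t 19.15 p [ 0.5621 -0.0723  0.3646] yaw 11.62 xax [ 1.2e-03 -1.0e-04 -1.0e+00] F [ 0.  -1.1  2.1] op 0.0177
```

```bash
python3 -m crank '[{"offset":[0.0024,0,0.004],"spin":0},{"offset":[0.0023,0,0.004],"spin":0},{"offset":[0.0023,0,0.004],"spin":0},{"offset":[0.0023,0,0.004],"spin":0},{"offset":[0.0023,0,0.004],"spin":0}]'
python3 st.py
python3 - <<'E'
from h import *
c=bot.capture("wrist"); save(c,"w9")
c=bot.capture("scene"); cv2.imwrite("pics/s9.png",cv2.resize(c["pixels"][110:310,160:400],None,fx=3,fy=3))
E
```

```text
time_s: 19.65
position: [0.5662, -0.092, 0.353]
tcp_rot: [[0.001, 0.98, 0.201], [-0.0, 0.201, -0.98], [-1.0, 0.001, 0.001]]
force: [0.6, -0.1, 7.6]
opening: 0.2
t 19.65 p [ 0.5662 -0.092   0.353 ] yaw 11.62 xax [ 1.3e-03 -3.0e-04 -1.0e+00] F [ 0.6 -0.1  7.6] op 0.0174
```

View pics/w9.png

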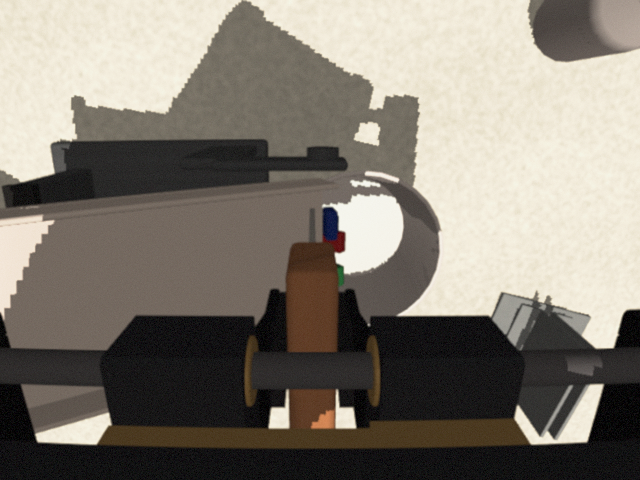

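View pics/s9.png

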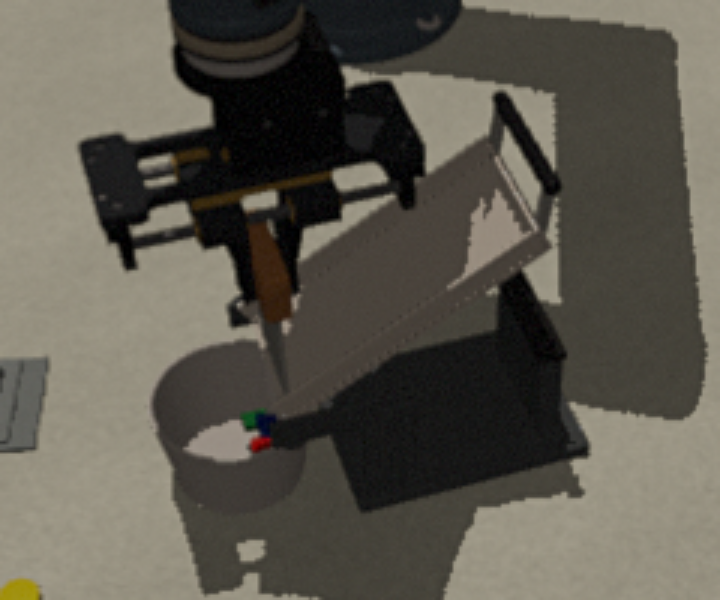

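In the scene crop the cakes appear to be dropping into the tub, at about (260,430). I'll push on past the lip, then lift away and check.

```bash
python3 -m crank '[{"offset":[0.0015,0,0.004],"spin":0},{"offset":[0.0015,0,0.004],"spin":0},{"offset":[0,0,0.004],"spin":0},{"offset":[0,0,0.002],"spin":0},{"offset":[-0.005,0,0],"spin":0},{"offset":[-0.02,0,0],"spin":0},{"offset":[-0.035,0,0.01],"spin":0},{"offset":[-0.04,0,0.02],"spin":0},{"offset":[-0.04,0,0.03],"spin":0},{"offset":[-0.02,0,0.03],"spin":0}]'
python3 st.py
python3 - <<'E'
from h import *
c=bot.capture("scene"); cv2.imwrite("pics/s10.png",cv2.resize(c["pixels"][110:310,120:400],None,fx=2.8,fy=2.8))
c=bot.capture("wrist"); save(c,"w10")
c=bot.capture("top"); save(c,"t10")
E
```

```text
time_s: 20.75
position: [0.5871, -0.194, 0.5143]
tcp_rot: [[0.006, 0.979, 0.203], [-0.003, 0.203, -0.979], [-1.0, 0.005, 0.004]]
force: [0.7, -0.0, -0.5]
opening: 0.208
t 20.75 p [ 0.5871 -0.194   0.5143] yaw 11.69 xax [ 0.0059 -0.003  -1.    ] F [ 0.7 -0.  -0.5] op 0.0181
```

View pics/s10.png

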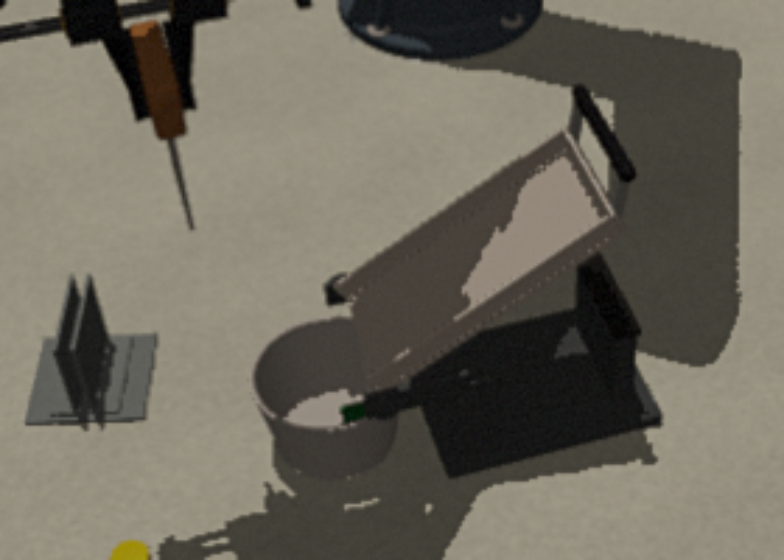

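View pics/w10.png

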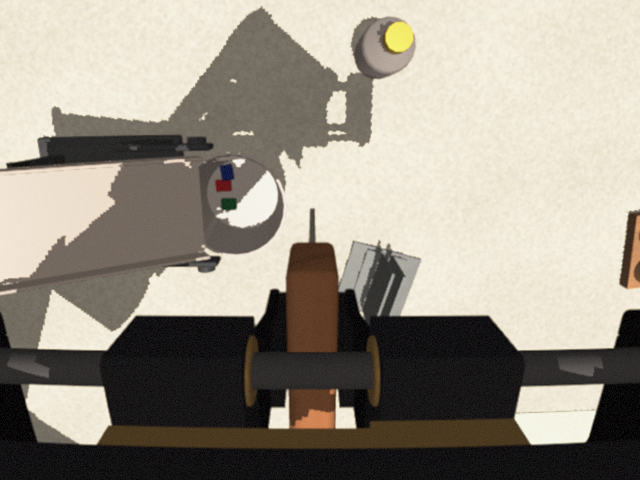

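All three cakes are in the tub: blue (227,172), red (223,185) and green (229,203). The tray floor is empty. Returning to the rest.

```bash
python3 st.py .485 -.3115 .45 -4.65
```

```text
t 20.9 p [ 0.5869 -0.1951  0.5115] yaw 11.49 xax [ 0.0035 -0.0019 -1.    ] F [-0.3  0.7 -1.3] op 0.0175
tool delta [ 0.0614 -0.1232  0.0936]
spin 0.2816
```

```bash
python3 -m crank '[{"offset":[0,-0.012,0.009],"spin":0},{"offset":[0,-0.022,0.017],"spin":0},{"offset":[0,-0.025,0.019],"spin":0},{"offset":[0,-0.025,0.019],"spin":0},{"offset":[0,-0.022,0.017],"spin":0},{"offset":[0.01,-0.0122,0.0096],"spin":0},{"offset":[0.02,-0.005,0.003],"spin":0},{"offset":[0.02,0,0],"spin":0.14},{"offset":[0.01,0,0],"spin":0.1416},{"offset":[0,0,0],"spin":0},{"offset":[0,0,0],"spin":0}]'
python3 st.py .485 -.3115 .36 -4.65
```

```text
time_s: 22.0
position: [0.4849, -0.3095, 0.4487]
tcp_rot: [[-0.002, 0.997, -0.075], [0.002, -0.075, -0.997], [-1.0, -0.002, -0.002]]
force: [-0.0, 0.3, -0.8]
opening: 0.205
t 22.0 p [ 0.4849 -0.3095  0.4487] yaw -4.31 xax [-0.0016  0.0018 -1.    ] F [-0.   0.3 -0.8] op 0.0178
tool delta [0.0887 0.0004 0.0021]
spin 0.0059
```

```bash
python3 -m crank '[{"offset":[0.02,0,0.001],"spin":0.006},{"offset":[0.03,0,0.001],"spin":0},{"offset":[0.03,0,0],"spin":0},{"offset":[0.018,0,0],"spin":0},{"offset":[0.004,0,0],"spin":0},{"offset":[0,0,0],"spin":0},{"offset":[0,0,0],"spin":0}]'
python3 st.py .485 -.3115 .2605 -4.65
python3 - <<'E'
from h import *
c=bot.capture("scene"); cv2.imwrite("pics/s11.png",cv2.resize(c["pixels"][150:280,90:230],None,fx=4.5,fy=4.5))
s=bot.read_state(); p=np.array(s["position"]); R=np.array(s["tcp_rot"])
for y in (-.0334,.0306): print((ray2px(c,p+R@np.array([.254,y,0]))-[90,150])*4.5)
c=bot.capture("wrist"); cv2.imwrite("pics/w11.png",cv2.resize(c["pixels"][100:320,200:440],None,fx=2.6,fy=2.6))
E
```

```text
time_s: 22.7
position: [0.4854, -0.3124, 0.349]
tcp_rot: [[0.002, 0.996, -0.084], [-0.002, -0.084, -0.996], [-1.0, 0.002, 0.002]]
force: [0.2, 0.1, 0.1]
opening: 0.205
t 22.7 p [ 0.4854 -0.3124  0.349 ] yaw -4.8 xax [ 0.0022 -0.002  -1.    ] F [0.2 0.1 0.1] op 0.0178
tool delta [ 0.0885 -0.0007 -0.001 ]
spin -0.0026
[[249.56665967 239.73577778]]
[[225.71619668 338.00395641]]
```

View pics/s11.png

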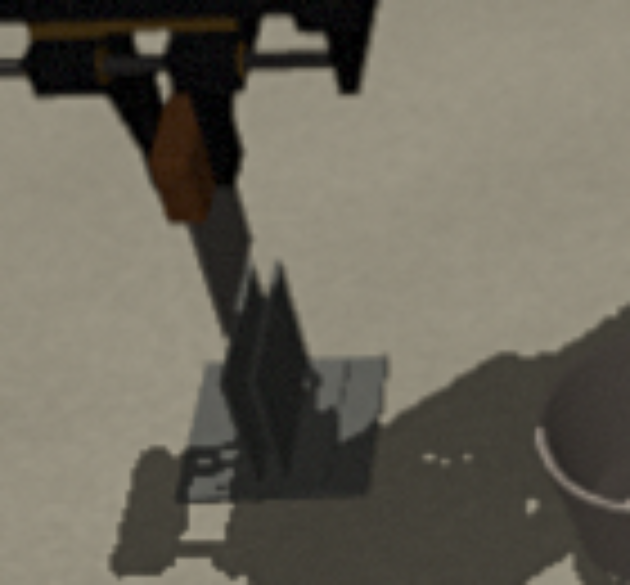

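View pics/w11.png

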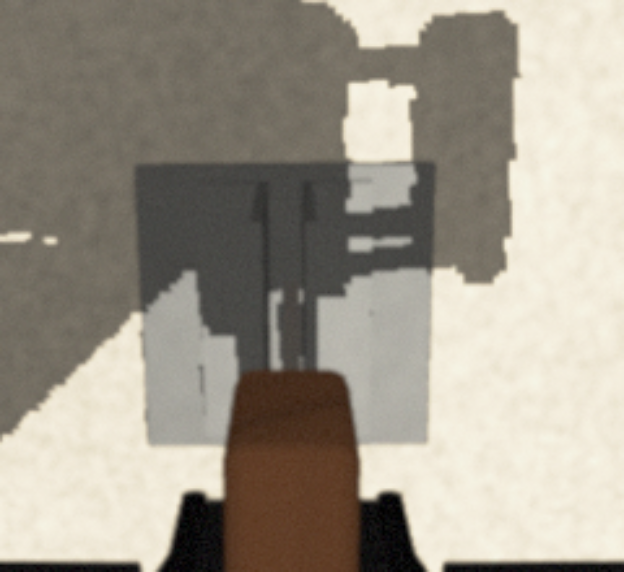

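In the wrist view the blade (column ~291) lines up with the slot between the plates (columns 268–307). Lowering in stages.

```bash
python3 -m crank '[{"offset":[0.01,-0.0005,-0.0005],"spin":0},{"offset":[0.01,0,0],"spin":0},{"offset":[0.01,0,0],"spin":0},{"offset":[0,0,0],"spin":0}]'
python3 st.py .485 -.3115 .2605 -4.65
```

```text
time_s: 23.2
position: [0.4838, -0.3111, 0.3155]
tcp_rot: [[-0.003, 0.996, -0.085], [0.003, -0.085, -0.996], [-1.0, -0.003, -0.003]]
force: [0.5, 0.6, -1.0]
opening: 0.204
t 23.2 p [ 0.4838 -0.3111  0.3155] yaw -4.86 xax [-0.0032  0.0031 -1.    ] F [ 0.5  0.6 -1. ] op 0.0177
tool delta [0.055  0.0014 0.0005]
spin -0.0037
```

```bash
python3 -m crank '[{"offset":[0.012,0,0],"spin":0},{"offset":[0.015,0,0],"spin":0},{"offset":[0.012,0,0],"spin":0},{"offset":[0.008,0,0],"spin":0},{"offset":[0,0,0],"spin":0},{"offset":[0,0,0],"spin":0}]'
python3 st.py .485 -.3115 .2605 -4.65
```

```text
time_s: 23.8
position: [0.4845, -0.3117, 0.2706]
tcp_rot: [[0.0, 0.996, -0.085], [-0.0, -0.085, -0.996], [-1.0, 0.0, 0.0]]
force: [1.0, -0.1, -1.4]
opening: 0.208
t 23.8 p [ 0.4845 -0.3117  0.2706] yaw -4.86 xax [ 0. -0. -1.] F [ 1.  -0.1 -1.4] op 0.0181
tool delta [ 0.0101  0.0005 -0.0002]
spin -0.0037
```

```bash
python3 -m crank '[{"offset":[0.004,0,0],"spin":0},{"offset":[0.0035,0,0],"spin":0},{"offset":[0.0015,0,0],"spin":0},{"offset":[0,0,0],"spin":0}]'
python3 st.py .485 -.3115 .2605 -4.65
```

```text
time_s: 24.2
position: [0.4843, -0.3115, 0.2615]
tcp_rot: [[-0.0, 0.996, -0.085], [0.0, -0.085, -0.996], [-1.0, -0.0, -0.0]]
force: [-0.7, -0.2, -1.6]
opening: 0.205
t 24.2 p [ 0.4843 -0.3115  0.2615] yaw -4.86 xax [-2.e-04  2.e-04 -1.e+00] F [-0.7 -0.2 -1.6] op 0.0178
tool delta [ 0.001   0.0007 -0.0001]
spin -0.0037
```

```bash
python3 -m crank '[{"offset":[0.001,0,0],"spin":0},{"offset":[0.0005,0,0],"spin":0},{"offset":[0,0,0],"spin":0}]'
python3 st.py
```

```text
time_s: 24.5
position: [0.4844, -0.3115, 0.2601]
tcp_rot: [[-0.0, 0.996, -0.085], [0.0, -0.085, -0.996], [-1.0, -0.0, -0.0]]
force: [0.6, -0.0, -0.7]
opening: 0.203
t 24.5 p [ 0.4844 -0.3115  0.2601] yaw -4.86 xax [-1.e-04  0.e+00 -1.e+00] F [ 0.6 -0.  -0.7] op 0.0177
```

```bash
python3 -m crank '[{"offset":[0.0005,0,0],"spin":0},{"offset":[0.0005,0,0],"spin":0},{"offset":[0,0,0],"spin":0}]'
python3 st.py
```

```text
time_s: 24.8
position: [0.4844, -0.3115, 0.2601]
tcp_rot: [[0.0, 0.996, -0.085], [-0.0, -0.085, -0.996], [-1.0, 0.0, 0.0]]
force: [-1.1, -0.1, 5.4]
opening: 0.202
t 24.8 p [ 0.4844 -0.3115  0.2601] yaw -4.85 xax [ 2.e-04 -3.e-04 -1.e+00] F [-1.1 -0.1  5.4] op 0.0176
```

Seated: 5.4 N upward at the original height. Releasing.

```bash
python3 -m crank '[{"offset":[0,0,0],"spin":0},{"offset":[0,0,0],"spin":0},{"offset":[0,0,0],"spin":0},{"offset":[0,0,0],"spin":0},{"offset":[0,0,0],"spin":0}]' 0.045
python3 -m crank '[{"offset":[-0.01,0,0],"spin":0},{"offset":[-0.02,0,0],"spin":0},{"offset":[-0.03,0,0],"spin":0},{"offset":[-0.03,0,0],"spin":0},{"offset":[-0.03,0,0],"spin":0},{"offset":[-0.03,0,0],"spin":0},{"offset":[-0.03,-0.02,0],"spin":0},{"offset":[-0.01,-0.01,0],"spin":0},{"offset":[0,0,0],"spin":0}]'
python3 - <<'E'
from h import *
print(bot.read_state()["time_s"],bot.read_state()["qvel"])
c=bot.capture("scene"); save(c,"s12"); W=cloud(c)
c2=bot.capture("top"); W2=cloud(c2); save(c2,"t12")
th=np.radians(11.6); t=np.array([np.sin(th),-np.cos(th)]); u=np.array([np.cos(th),np.sin(th)])
D=W[...,:2]-np.array([.567,-.100]); a=D@t; b=D@u; z=W[...,2]
m=(a>-.165)&(a<-.01)&(abs(b)<.038)&(z>.09)&(z<.22); p=np.polyfit(a[m],z[m],1); print("slope deg",np.degrees(np.arctan(-p[0])))
for W in (W,W2):
    x,y,z=W[...,0],W[...,1],W[...,2]
    m=(z>.106)&(z<.125)&(x>.43)&(x<.54)&(y>-.34)&(y<-.28); P=W[m]; print("grip",cv2.minAreaRect((P[:,:2]*1000).astype(np.float32)),np.percentile(P[:,2],95))
    m=(z>.064)&(z<.076)&(x>.49)&(x<.66)&(y>-.2)&(y<-.08); P=W[m]
    A=np.c_[2*P[:,:2],np.ones(len(P))]; s=np.linalg.lstsq(A,(P[:,:2]**2).sum(1),rcond=None)[0]; print("tub",s[:2])
E
```

```text
time_s: 25.3
position: [0.4844, -0.3116, 0.259]
tcp_rot: [[-0.0, 0.996, -0.085], [0.0, -0.085, -0.996], [-1.0, -0.0, -0.0]]
force: [-0.4, 0.5, -0.2]
opening: 0.496
time_s: 26.2
position: [0.4536, -0.3088, 0.4509]
tcp_rot: [[0.002, 0.996, -0.086], [-0.002, -0.086, -0.996], [-1.0, 0.002, 0.002]]
force: [-0.2, 0.1, 0.4]
opening: 0.518
26.2 [ 0.53033354  3.22704909  0.87163675  0.66901528 -1.62713222  0.50134997]
slope deg 29.74095592659701
grip ((482.2694091796875, -311.27001953125), (18.882741928100586, 71.68498992919922), 85.30059051513672) 0.11480610497031658
tub [ 0.56521558 -0.12711749]
grip ((482.707275390625, -310.31207275390625), (18.568544387817383, 68.61994171142578), 83.87136840820312) 0.11544136604054135
tub [ 0.56532229 -0.12511108]
```

View pics/s12.png

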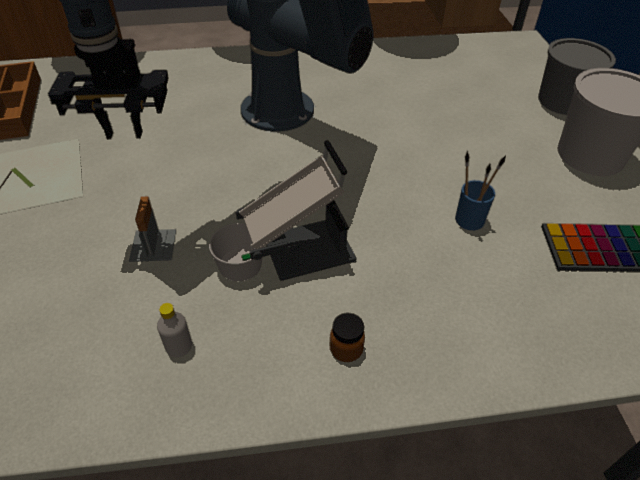

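View pics/t12.png

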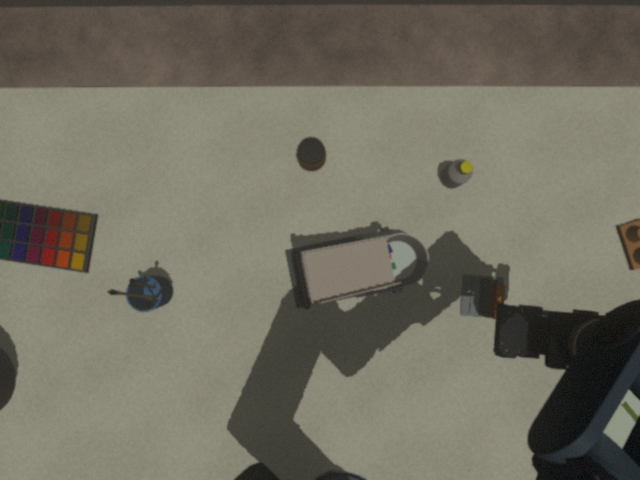

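The tray is still up and empty, the cakes are in the tub (~(393,255) in the top view), the scraper is in its rest, and the tub and bystanders haven't moved. Handing in.

```bash
python3 -m crank '[{"offset":[0,0,0],"spin":0},{"offset":[0,0,0],"spin":0}]'; python3 -c "
from rig import bot
print(bot.hand_in())"
```

```text
time_s: 26.5
position: [0.4547, -0.309, 0.4476]
tcp_rot: [[-0.002, 0.996, -0.085], [0.002, -0.085, -0.996], [-1.0, -0.002, -0.002]]
force: [0.6, 0.1, 0.3]
opening: 0.519
the job is handed in; nothing more can be done
None
```

The job is done and handed in at about 26.5 s, well inside the 69 s limit. I tipped the tray to its stop and swept all three cakes into the tub in one light pass. Then I put the scraper back in its rest and let go.

- **Tray:** the slope still measured 29.7° at the end. The press on the floor read about 4–9 N through the sweep, highest right at the lip, and the tray did not sink.
- **Cakes:** the wrist picture after the sweep shows red, blue and green all in the tub, and the tray floor is empty.
- **Scraper:** it is back upright in the rest, within about 1.5 mm of where it started.
- **Tub and bystanders:** the tub's measured position changed by less than 0.5 mm. The jar, bottle and brush pot look unmoved in the pictures, though I did not re-measure them.

I gripped the scraper twice: the first grasp sat about 5 mm too high, so I opened, lowered and closed again before lifting. No check failed or disagreed.

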